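# Load the desk sharpener and hold its chuck knob at the third click

### The job

Pull the thick brass-banded pencil out of the white pen block and stand it, point down and fully home, in the round mouth of the desk sharpener, and let go of it. Then grip the sharpener's chuck knob and turn it clockwise (seen from above) to its third click, not past it, and finish still holding the knob there: it is sprung and would snap back if released. Leave everything else on the desk where it is.

Things in the scene. Friction and masses are not known exactly. Their poses are not given: they have to be found in the camera images.
- pencil_mid (a point): centre (half-way up) of the pencil to load: round, wooden, 12 mm thick, 150 mm long, about 16 g, the tallest thing in the pen block, with a brass band near its top. z runs along it, from the point (75 mm below) to the top (75 mm above). The point is a blunt cone, flat end 8 mm wide. It starts loose, point down, in a well, standing 85 mm out of the block
- pencil_tip (a point): centre of the flat point end of the same pencil; z along the pencil towards its top
- pencil: the same pencil; origin at its point end, z towards its top
- holder: white pen block, fixed to the desk, 60 mm (x) by 160 mm (y) by 75 mm high, origin at the centre of its underside. Three wells, 15 mm wide, 65 mm deep, in a row along its y at -50, 0, +50 mm; the pencil, a white black-capped marker (13 mm thick) and a short black brush (11 mm thick) stand in them in any order
- sharpener: grey desk sharpener, fixed to the desk, 84 mm (its x) by 210 mm (its y) by 95 mm high, origin at the centre of its underside, z up. On its flat top: the round mouth at y +65 mm and the chuck knob at y -65 mm. A drawer front marks its -x face
- mouth (a point): centre of the sharpener's upright round mouth, at the level of the housing's top: an 18 mm wide bore with a slight bevel, 75 mm deep with a solid floor, so a seated pencil stands 75 mm out of it
- knob_turn (a joint): angle of the chuck knob, rad: 0 at rest, grows clockwise seen from above, end stop at 2.14. Clicks every 24 degrees: first 0.419, second 0.838, third 1.257. A return spring (0.02 N m at rest, 0.11 at the third click) with a detent ripple of 0.06 N m pulls it back; turning takes up to 0.2 N m. Released at the third click it springs back
- knob_grip (a point): point on the vertical knob axis at the height to grip, 33 mm above the housing top; turns with the knob: x along the bar, y across it. The black bar is 42 mm long, 14 mm thick, its top 46 mm above the housing top, on a 46 mm disc over a dial plate with six ticks (rest, then one per click). At rest it lies along the sharpener's x; the bright mark on its -x end points at the ticks
- knob: the chuck knob (disc and grip bar, turning together); origin on its axis, 6 mm above the housing top
- marker: bystander: capped white marker in the pen block, 122 mm long, origin at its foot
- brush: bystander: short brush in the pen block, 115 mm long, origin at its foot
- tape: bystander: roll of tape lying flat, 90 mm across, 22 mm high, origin at the centre of its underside
- eraser: bystander: white eraser 45 x 20 x 13 mm, origin at the centre of its underside
- stapler: bystander: black stapler 130 x 32 mm, about 50 mm high, origin at the centre of its underside
There are look-alikes about, which are no part of the job. What is meant by the sharpener is not red, and is the larger of those in its own colour.

How it is judged:
On the way, in this order (a step that is already met when the one before it is completed fails the run):
1. the pencil is lifted clear of the pen block (height (world z) of pencil_tip above 0.09 m), for 0.1 s.
2. the pencil stands fully home in the sharpener's mouth, point down, and is let go (z of pencil_tip in the frame of sharpener below 0.03 m and horizontal distance between pencil_tip and mouth below 0.012 m and angle between pencil_mid's own z axis and vertical below 0.2 rad and contact force between the fingers and pencil below 0.2 N), for 0.2 s.
3. the knob is held by the fingers at its third click (value of joint knob_turn between 1.1266 and 1.3866 rad and contact force between the fingers and knob above 2 N), for 0.4 s.
At the end, for the whole second after the job is handed in: The fingers press on the knob with over 2 N and hold it still at the third click (1.257 rad within 0.13); the pencil stands in the mouth, its point at least 65 mm below the housing top, within 12 mm of the mouth axis, leaning under 0.2 rad, untouched by the fingers (all of step 2 and all of step 3 and velocity of joint knob_turn between -0.2 and 0.2 rad/s); the arm keeps its last pose, push and grip.
It fails at once if the knob is turned past its third click (more than 0.21 rad beyond it) (value of joint knob_turn above 1.4666 rad).
It fails at once if the knob is turned before the pencil is home in the mouth (value of joint knob_turn above 0.25 rad and not (z of pencil_tip in the frame of sharpener below 0.03 m and horizontal distance between pencil_tip and mouth below 0.012 m and angle between pencil_mid's own z axis and vertical below 0.2 rad)).
It fails at once if something else on the desk is disturbed (moved more than 30 mm) (distance of any of marker, brush, tape, eraser, stapler from where it was at the start of the episode above 0.03 m).
It also fails if it takes over 58 s, if anything falls off the work surface, if the arm or the gripper's body presses on something with over 40 N, if the wrist force passes 120 N, or if a joint passes its speed limit or range.

### The arm

A 6-joint arm with a two-finger parallel gripper is mounted at the origin on the work surface. World frame = base frame: x ahead of the robot, y to its left, z up, the work surface at z = 0. Lengths are in m, angles in rad, forces in N, time in s.
With the tool pointing down it reaches from about 0.35 to 0.85 m from the base axis. Payload 8.1 kg.
Tool frame: the origin (TCP) lies at the centre of the arm's flange, where the gripper is bolted on; the fingertips stand 186 mm ahead of it and the grasp point (between the pads) lies 167 mm ahead of it; z points along the fingers, y is the line along which they close (so a half turn about z gives the same grasp; the last joint's range is limited). The gripper opens to 93 mm and grips with 3 to 60 N. Pads are 15 mm wide; open, the fingers measure 128 mm over their backs; the gripper's body (75 mm by 188 mm) begins 65 mm behind the grasp point.
Start: joints at [1.171, 0.13, 1.488, -0, 1.523, -0.085], TCP at [0.186, 0.571, 0.405] pointing down, gripper open.
Joint ranges: [-2.96, 2.96], [-0.89, 2.26], [0.02, 2.5], [-1.34, 4.48], [0, 2.73], [-2.66, 2.66]. Speed limits (rad/s): [2.39, 2.39, 2.79, 3.14, 3.14, 3.14].

### API

Orientations are given as a rotation vector (axis times angle).
In Python, from plant import read_state, read_camera, camera_params, robot gives the robot as it stands.
- The arm moves only by the tool carry_out, never from a script. Its argument "targets" is a list of rows, each an object of numbers: "hand": the opening in per cent of the stroke, from 0 (shut) to 100 (fully open); "x", "y", "z": the shift along the tool's x, y, z in m; "ax", "ay", "az": the turn, a rotation vector about the tool's x, y, z in rad. In form: [{"hand": .., "x": .., "y": .., "z": .., "ax": .., "ay": .., "az": ..}, ...]. A call has 1 to 8 rows; each row is the pose to reach, as a shift and turn from the pose commanded when the call began, along the tool's axes at that moment; what a row does not reach only later rows make up. A row lasts 1/8 s, in which the tool goes at most 62.5 mm and 10.7 degrees, less where a joint would pass 70% of its speed; a pose out of reach is approached as far as the arm can. A call with a gripper value outside its range is refused whole. The fingers move at their own pace and stop on an object; "newtons" is the grip in N (left out, the last holds). Time passes only in rows, so rows that repeat a pose let the fingers close. It gives the time, the measured TCP pose, the force, the opening and the grip force at its end, in the units of the state.
- read_state(): the state, without advancing time (a new reading comes with each control period).
- read_camera(name): name is "scene" or "top"; returns (picture, depth): 384x512x3 uint8, blue, green, red; 384x512 float32, m along the optical axis (not along the pixel's ray), 0 where there is no reading.
- camera_params(name): a dict with "fx", "fy", "cx", "cy" (pixels), "position" and "rotation" of the camera in the world. Camera axes: x right, y up, looking along -z (the intrinsics and any distortion apply to the point x, -y, -z); pixel columns grow to the right and rows downward; lengths in m; the calibration is good to about 2 mm. A picture is of the moment at which its call begins. camera_params takes no time and is no camera call.
- robot.close_job(): hands the job in; it is judged then, once.
The state is a dict: "t": time; "q": joint angles; "dq": joint speeds; "joint_torque": joint torques, N m; "tool_pos": TCP position; "orientation": TCP orientation; "force": force on the tool from outside, world axes, zero at the start; "wrist_torque": the same for the moment, N m; "opening": finger opening in m; "gripper_force": force on a finger pad.
Only numpy, scipy, OpenCV 4.12 (cv2) and the standard library are available. Lean on these libraries where they do the work, as an engineer would, in place of code of your own. Each camera call takes 0.05 s, during which the arm holds its last target. There are 200 camera calls.

## Working session

There is one attempt and no reset: what is moved stays moved. The work goes in short steps, Python scripts to look and compute and a tool call to move; the robot and the scene stay as the last step left them, time stands still between calls to the robot, and variables do not carry over. Pictures are saved under pics/ and viewed, at most 10 in all, crops included, and the job is handed in when it is done.

Besides the shell and the picture viewer there is one more tool, called after "Call:" by a JSON object that holds its "api" and its "payload". carry_out: Moves the arm, as the interface text tells. Its arguments: {"type":"object","properties":{"targets":{"type":"array","items":{"type":"object","properties":{"hand":{"type":"number"},"x":{"type":"number"},"y":{"type":"number"},"z":{"type":"number"},"ax":{"type":"number"},"ay":{"type":"number"},"az":{"type":"number"}}}},"newtons":{"type":"number"}},"required":["targets"]}

```bash
mkdir -p pics; cat > h.py <<'E'
import numpy as np, cv2
from plant import read_state, read_camera, camera_params, robot
from scipy.spatial.transform import Rotation as R
def shot(n):
    im,d=read_camera(n); np.savez(f'{n}.npz',im=im,d=d); cv2.imwrite(f'pics/{n}_raw.png',im); return im,d
def ld(n):
    z=np.load(f'{n}.npz'); return z['im'],z['d']
def Rm(p):
    r=np.array(p['rotation'],float)
    return r if r.shape==(3,3) else (R.from_rotvec(r).as_matrix() if r.size==3 else None)
def world(n,u,v,d):
    p=camera_params(n); c=np.array([(u-p['cx'])/p['fx']*d,-(v-p['cy'])/p['fy']*d,-d*np.ones_like(np.asarray(u,float))])
    return (Rm(p)@c).T+np.array(p['position'])
def atz(n,u,v,z):
    p=camera_params(n); r=Rm(p)@np.array([(u-p['cx'])/p['fx'],-(v-p['cy'])/p['fy'],-1.]); o=np.array(p['position'])
    return o+r*(z-o[2])/r[2]
E
python3 - <<'E'
from h import *
for n in('top','scene'):
    im,d=shot(n); print(n,camera_params(n))
    cv2.imwrite(f'pics/{n}1.png',cv2.resize(im,(800,600),interpolation=cv2.INTER_CUBIC))
s=read_state();print({k:np.round(v,3) for k,v in s.items()})
E
```

```text
top {'fx': 385.87929567369576, 'fy': 385.87929567369576, 'cx': 251.69688503429896, 'cy': 197.9963029419947, 'position': array([0.29791748, 0.01199562, 1.18314309]), 'rotation': array([ 0.14744913, -0.14334792, -1.56934591])}
scene {'fx': 474.74604884319047, 'fy': 474.74604884319047, 'cx': 255.3763878411829, 'cy': 195.5825960366925, 'position': array([ 1.10035972, -0.67300158,  1.0554473 ]), 'rotation': array([0.73504156, 0.27563183, 0.70413599])}
{'t': np.float64(0.1), 'q': array([ 1.171,  0.131,  1.489, -0.   ,  1.523, -0.085]), 'dq': array([-0.001, -0.002, -0.004,  0.   ,  0.   , -0.   ]), 'joint_torque': array([-0.0000e+00, -5.6134e+01, -4.9310e+01,  7.7000e-02,  2.9000e-02,
       -0.0000e+00]), 'tool_pos': array([0.186, 0.57 , 0.404]), 'orientation': array([-4.920e-01, -3.102e+00,  2.000e-03]), 'force': array([-0.729,  0.326,  0.172]), 'wrist_torque': array([-0.02 ,  0.003, -0.036]), 'gripper_force': np.float64(0.0), 'opening': np.float64(0.093)}
```

View pics/top1.png

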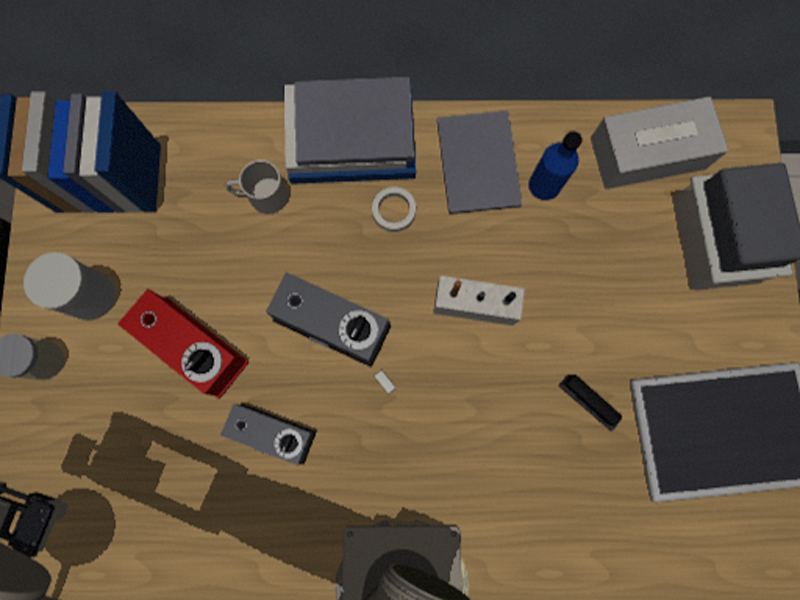

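View pics/scene1.png

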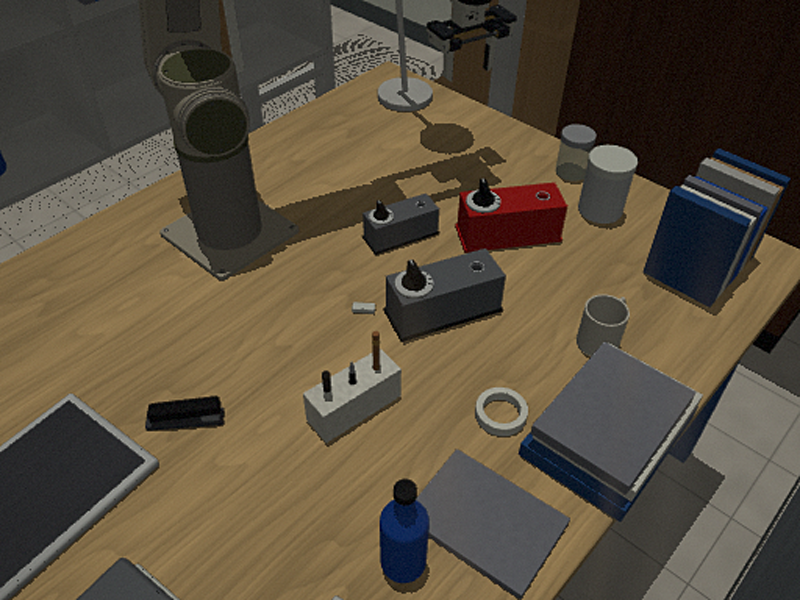

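The candidates in the top picture are the red sharpener (185,345), the small grey one (268,433) and the large grey one (328,318). The large grey one fits: it is not red and is the larger of the two greys. The pencil is the brown stick at the left well of the block, (456,288). In the scene picture it is at (376,350) and is the tallest of the three.

```bash
python3 - <<'E'
from h import *
im,d=ld('top'); c=im[166:262,164:344]; a=cv2.resize(c,None,fx=4.4,fy=4.4,interpolation=cv2.INTER_CUBIC)
cv2.imwrite('pics/top_c.png',np.clip(a*1.6,0,255).astype(np.uint8))
im,d=ld('scene'); c=im[150:285,190:335]; a=cv2.resize(c,None,fx=4.4,fy=4.4,interpolation=cv2.INTER_CUBIC)
cv2.imwrite('pics/scene_c.png',np.clip(a*1.6,0,255).astype(np.uint8))
E
```

```text
(no output)
```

View pics/top_c.png

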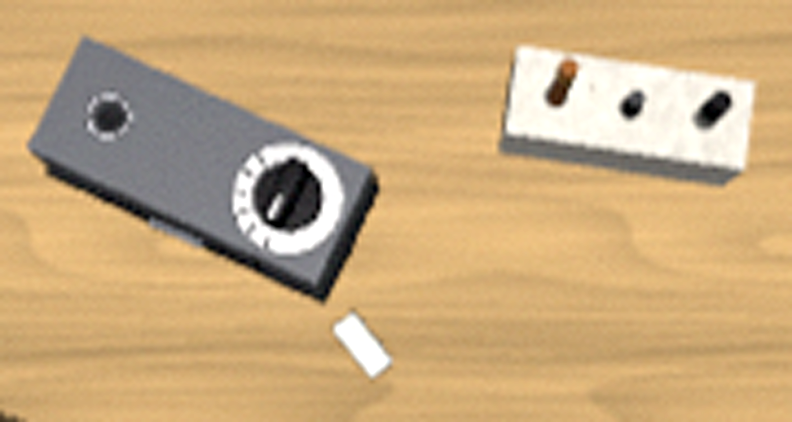

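View pics/scene_c.png

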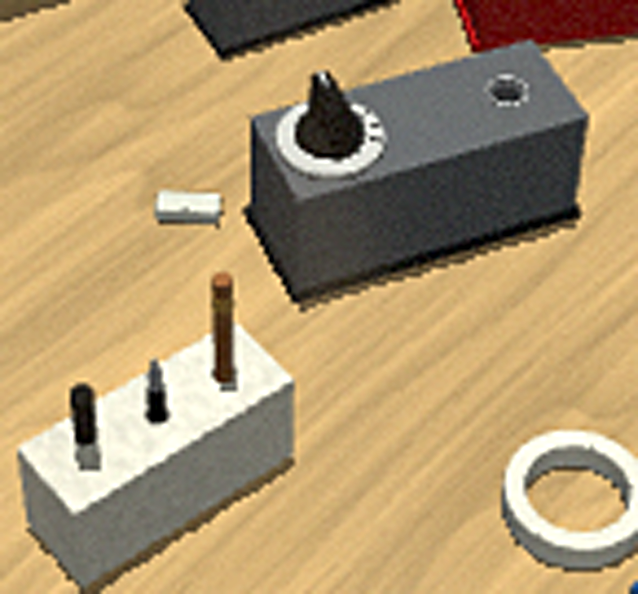

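The crops confirm it. In the top crop, the mouth is at (108,116), the dial centre at (290,198), the pencil foot at (555,103) and its top at (570,66). The scene crop shows the pencil with its brass band, top at (222,279), and the mouth at (507,91).

```bash
python3 - <<'E'
from h import *
T=lambda x,y:(164+(x+.5)/4.4-.5,166+(y+.5)/4.4-.5)
S=lambda x,y:(190+(x+.5)/4.4-.5,150+(y+.5)/4.4-.5)
P=lambda l,n,p,z:print(l,n,np.round(atz(n,*p,z),4))
H=[(83,37),(375,172),(325,300),(30,150)]
h=[atz('top',*T(*p),.095) for p in H]; print('house',np.round(h,4),'c',np.mean(h,0))
B=[(517,46),(755,82),(742,172),(505,137)]
b=[atz('top',*T(*p),.075) for p in B]; print('block',np.round(b,4),'c',np.mean(b,0))
print('lens',[np.linalg.norm(h[i]-h[(i+1)%4]) for i in range(4)],[np.linalg.norm(b[i]-b[(i+1)%4]) for i in range(4)])
for n,q in(('house',h),('block',b)):
    e=q[0]-q[1]+q[3]-q[2]; print(n,'yaw of y-axis',np.arctan2(e[1],e[0]))
P('mouth','top',T(108,116),.095);P('mouth','scene',S(507,91),.095)
P('dial','top',T(290,198),.099);P('dial','scene',S(330,138),.099)
P('mark','top',T(276,208),.141)
P('pentop','top',T(570,66),.16);P('pentop','scene',S(222,277),.16)
P('penbase','top',T(556,101),.075);P('penbase','scene',S(226,383),.075)
# depth-based housing top
im,d=ld('top')
v,u=np.mgrid[166:262,164:344]; w=world('top',u.ravel(),v.ravel(),d[166:262,164:344].ravel())
for nm,lo,hi,m in(('house',.088,.1025,w[:,1]>.0),('block',.069,.081,w[:,1]<.0)):
    k=(w[:,2]>lo)&(w[:,2]<hi)&m; pts=w[k]; r=cv2.minAreaRect(pts[:,:2].astype(np.float32)); print(nm,k.sum(),r,np.median(pts[:,2]))
k=(w[:,2]>.12)&(w[:,2]<.15)&(w[:,1]>0); print('knob',k.sum(),w[k].mean(0),cv2.minAreaRect(w[k][:,:2].astype(np.float32)))
k=(w[:,2]>.11)&(w[:,1]<0); print('pens',np.round(w[k],3))
E
```

```text
house [[0.5732 0.2153 0.095 ]
 [0.4822 0.0227 0.095 ]
 [0.3991 0.0549 0.095 ]
 [0.4975 0.2476 0.095 ]] c [0.48801017 0.13516052 0.095     ]
block [[ 0.5709 -0.0725  0.075 ]
 [ 0.5456 -0.231   0.075 ]
 [ 0.4847 -0.2198  0.075 ]
 [ 0.5088 -0.0635  0.075 ]] c [ 0.52750382 -0.14669769  0.075     ]
lens [np.float64(0.2130234657659314), np.float64(0.08910209365107843), np.float64(0.21637548807577747), np.float64(0.0823050840432187)] [np.float64(0.1605444377542386), np.float64(0.06195218570164189), np.float64(0.1582101290567269), np.float64(0.06278016111413241)]
house yaw of y-axis 1.1136216569390376
block yaw of y-axis 1.4148697530752956
mouth top [0.52   0.1974 0.095 ]
mouth scene [0.5198 0.1952 0.095 ]
dial top [0.4647 0.0776 0.099 ]
dial scene [0.4649 0.0769 0.099 ]
mark top [0.452  0.0837 0.141 ]
pentop top [ 0.5372 -0.0985  0.16  ]
pentop scene [ 0.5358 -0.099   0.16  ]
penbase top [ 0.5331 -0.0978  0.075 ]
penbase scene [ 0.5431 -0.105   0.075 ]
house 1807 ((0.4937417209148407, 0.13829705119132996), (0.21043719351291656, 0.08479078859090805), 64.76409149169922) 0.0957783711222977
blo
[... 1101 characters left out ...]
34]
 [ 0.528 -0.198  0.133]
 [ 0.53  -0.143  0.111]
 [ 0.529 -0.145  0.115]
 [ 0.529 -0.148  0.117]
 [ 0.526 -0.19   0.129]
 [ 0.525 -0.193  0.131]
 [ 0.525 -0.195  0.133]
 [ 0.525 -0.198  0.133]
 [ 0.525 -0.201  0.133]
 [ 0.523 -0.19   0.13 ]
 [ 0.522 -0.192  0.133]
 [ 0.523 -0.196  0.129]
 [ 0.522 -0.198  0.131]
 [ 0.523 -0.201  0.13 ]
 [ 0.522 -0.189  0.12 ]
 [ 0.52  -0.19   0.128]
 [ 0.519 -0.192  0.136]
 [ 0.519 -0.195  0.135]
 [ 0.519 -0.197  0.134]
 [ 0.519 -0.201  0.132]
 [ 0.521 -0.19   0.113]
 [ 0.517 -0.19   0.129]
 [ 0.517 -0.192  0.132]
 [ 0.517 -0.195  0.13 ]
 [ 0.516 -0.198  0.132]
 [ 0.518 -0.191  0.111]
 [ 0.516 -0.192  0.119]
 [ 0.515 -0.194  0.124]
 [ 0.516 -0.198  0.119]]
```

```bash
cat >> h.py <<'E'
def delta(xyz,ydeg):
    """shift/turn in tool axes from present pose to grasp point xyz, tool down, closing line at ydeg"""
    s=read_state(); A=R.from_rotvec(s['orientation']); a=np.radians(ydeg)
    y=np.array([np.cos(a),np.sin(a),0]); z=np.array([0,0,-1.]); B=R.from_matrix(np.c_[np.cross(y,z),y,z])
    sh=A.inv().apply(np.array(xyz)+[0,0,.167]-s['tool_pos'])
    g=np.array(s['tool_pos'])+A.apply([0,0,.167])
    print('shift',np.round(sh,4),'turn',np.round((A.inv()*B).as_rotvec(),4),'grasp now',np.round(g,4),'q',np.round(s['q'],2),'F',np.round(s['force'],1),'M',np.round(s['wrist_torque'],2),'open',round(float(s['opening']),4),'gf',round(float(s['gripper_force']),1),'t',round(float(s['t']),2))
E
python3 - <<'E'
from h import *
delta((.5375,-.098,.245),-9.3)
E
```

```text
shift [-0.5415 -0.5266 -0.0074] turn [-1.4000e-03  1.0000e-03  1.4183e+00] grasp now [0.1856 0.5701 0.2368] q [ 1.17  0.13  1.49 -0.    1.52 -0.09] F [-0.7  0.3  0.2] M [-0.02  0.   -0.04] open 0.0929 gf 0.0 t 0.1
```

Call:
{"api": "carry_out", "payload": {"targets": [{"hand": 50,"x": -0.04,"y": -0.04,"z": -0.0075,"az": 0.18},{"hand": 50,"x": -0.08,"y": -0.08,"z": -0.0075,"az": 0.36},{"hand": 50,"x": -0.12,"y": -0.12,"z": -0.0075,"az": 0.54},{"hand": 50,"x": -0.16,"y": -0.16,"z": -0.0075,"az": 0.72},{"hand": 50,"x": -0.2,"y": -0.2,"z": -0.0075,"az": 0.9},{"hand": 50,"x": -0.24,"y": -0.24,"z": -0.0075,"az": 1.08},{"hand": 50,"x": -0.28,"y": -0.28,"z": -0.0075,"az": 1.26},{"hand": 50,"x": -0.32,"y": -0.32,"z": -0.0075,"az": 1.418}]}}

```text
schema error: expected keys hand, x, y, z, ax, ay, az
```

```bash
python3 -c "
from h import *
delta((.5375,-.098,.245),-9.3)"
```

```text
shift [-0.5415 -0.5266 -0.0074] turn [-1.4000e-03  1.0000e-03  1.4183e+00] grasp now [0.1856 0.5701 0.2368] q [ 1.17  0.13  1.49 -0.    1.52 -0.09] F [-0.7  0.3  0.2] M [-0.02  0.   -0.04] open 0.0929 gf 0.0 t 0.1
```

Call:
{"api": "carry_out", "payload": {"targets": [{"hand": 50,"x": -0.04,"y": -0.04,"z": -0.0075,"ax": 0,"ay": 0,"az": 0.18},{"hand": 50,"x": -0.08,"y": -0.08,"z": -0.0075,"ax": 0,"ay": 0,"az": 0.36},{"hand": 50,"x": -0.12,"y": -0.12,"z": -0.0075,"ax": 0,"ay": 0,"az": 0.54},{"hand": 50,"x": -0.16,"y": -0.16,"z": -0.0075,"ax": 0,"ay": 0,"az": 0.72},{"hand": 50,"x": -0.2,"y": -0.2,"z": -0.0075,"ax": 0,"ay": 0,"az": 0.9},{"hand": 50,"x": -0.24,"y": -0.24,"z": -0.0075,"ax": 0,"ay": 0,"az": 1.08},{"hand": 50,"x": -0.28,"y": -0.28,"z": -0.0075,"ax": 0,"ay": 0,"az": 1.26},{"hand": 50,"x": -0.32,"y": -0.32,"z": -0.0075,"ax": 0,"ay": 0,"az": 1.418}]}}

```text
t: 1.1
tool_pos: [0.3913, 0.1654, 0.4121]
orientation: [2.399, 2.028, 0.0]
force: [1.7, -0.0, -0.2]
opening: 0.0465
gripper_force: 0.0
```

```bash
python3 -c "
from h import *
delta((.5375,-.098,.245),-9.3)"
```

```text
shift [-2.354e-01  1.881e-01  1.000e-04] turn [ 0.0001 -0.0001 -0.0051] grasp now [0.3913 0.1654 0.2451] q [ 0.28 -0.37  1.93  0.    1.57  0.45] F [ 1.7 -0.  -0.2] M [-0.06  0.08 -0.01] open 0.0465 gf 0.0 t 1.1
```

Call:
{"api": "carry_out", "payload": {"targets": [{"hand": 50,"x": -0.047,"y": 0.0376,"z": 0,"ax": 0,"ay": 0,"az": -0.005},{"hand": 50,"x": -0.094,"y": 0.0752,"z": 0,"ax": 0,"ay": 0,"az": -0.005},{"hand": 50,"x": -0.141,"y": 0.1128,"z": 0,"ax": 0,"ay": 0,"az": -0.005},{"hand": 50,"x": -0.188,"y": 0.1504,"z": 0,"ax": 0,"ay": 0,"az": -0.005},{"hand": 50,"x": -0.22,"y": 0.176,"z": 0,"ax": 0,"ay": 0,"az": -0.005},{"hand": 50,"x": -0.2354,"y": 0.188,"z": 0,"ax": 0,"ay": 0,"az": -0.005},{"hand": 50,"x": -0.2354,"y": 0.188,"z": 0,"ax": 0,"ay": 0,"az": -0.005}]}}

```text
t: 1.98
tool_pos: [0.5386, -0.096, 0.4117]
orientation: [-2.389, -2.038, 0.001]
force: [-0.7, -0.1, -1.1]
opening: 0.0469
gripper_force: 0.0
```

```bash
python3 -c "
from h import *
delta((.5375,-.098,.120),-9.3)"
```

```text
shift [-0.0022 -0.0006  0.1247] turn [-0.0013 -0.0003  0.0039] grasp now [ 0.5384 -0.0959  0.2447] q [-0.27 -0.01  1.63  0.    1.53 -0.11] F [-0.7 -0.1 -1.1] M [-0.03  0.07  0.02] open 0.0469 gf 0.0 t 1.98
```

Call:
{"api": "carry_out", "payload": {"targets": [{"hand": 50,"x": -0.001,"y": -0.0005,"z": 0.03,"ax": 0,"ay": 0,"az": 0},{"hand": 50,"x": -0.001,"y": -0.0005,"z": 0.06,"ax": 0,"ay": 0,"az": 0},{"hand": 50,"x": -0.001,"y": -0.0005,"z": 0.09,"ax": 0,"ay": 0,"az": 0},{"hand": 50,"x": -0.001,"y": -0.0005,"z": 0.115,"ax": 0,"ay": 0,"az": 0},{"hand": 50,"x": -0.001,"y": -0.0005,"z": 0.1245,"ax": 0,"ay": 0,"az": 0},{"hand": 50,"x": -0.001,"y": -0.0005,"z": 0.1245,"ax": 0,"ay": 0,"az": 0},{"hand": 50,"x": -0.001,"y": -0.0005,"z": 0.1245,"ax": 0,"ay": 0,"az": 0}]}}

```text
t: 2.85
tool_pos: [0.5383, -0.0961, 0.2892]
orientation: [2.387, 2.04, 0.002]
force: [0.2, -0.8, 0.3]
opening: 0.0465
gripper_force: 0.0
```

```bash
python3 - <<'E'
from h import *
delta((.5375,-.098,.120),-9.3)
im,d=shot('scene');a=cv2.resize(im[120:300,180:360],None,fx=3.3,fy=3.3,interpolation=cv2.INTER_CUBIC)
cv2.imwrite('pics/s2.png',np.clip(a*1.6,0,255).astype(np.uint8))
E
```

```text
shift [-0.002  -0.0005  0.0022] turn [0.0021 0.0002 0.0058] grasp now [ 0.5387 -0.0962  0.1222] q [-0.27  0.07  1.77  0.    1.3  -0.11] F [ 0.2 -0.8  0.3] M [-0.08  0.09  0.01] open 0.0465 gf 0.0 t 2.85
```

View pics/s2.png

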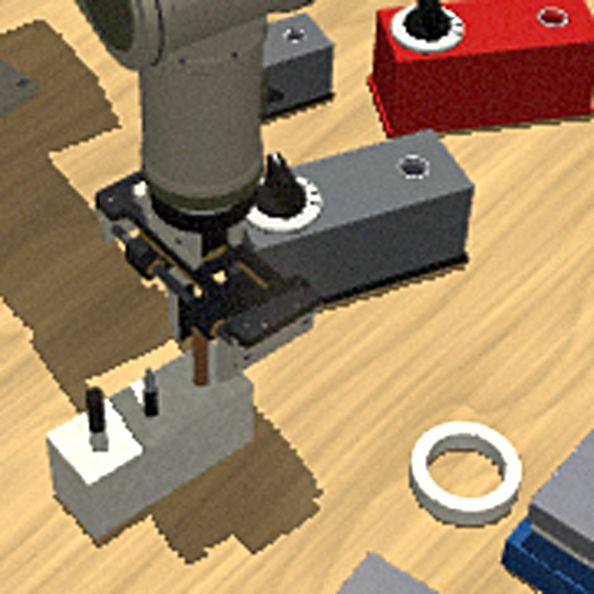

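The pencil, at (200,355) in the crop, stands between the open fingers and the block is clear of them. I'll close now.

Call:
{"api": "carry_out", "payload": {"targets": [{"hand": 50,"x": -0.002,"y": -0.0005,"z": 0.002,"ax": 0,"ay": 0,"az": 0},{"hand": 0,"x": -0.002,"y": -0.0005,"z": 0.002,"ax": 0,"ay": 0,"az": 0},{"hand": 0,"x": -0.002,"y": -0.0005,"z": 0.002,"ax": 0,"ay": 0,"az": 0},{"hand": 0,"x": -0.002,"y": -0.0005,"z": 0.002,"ax": 0,"ay": 0,"az": 0},{"hand": 0,"x": -0.002,"y": -0.0005,"z": 0.002,"ax": 0,"ay": 0,"az": 0},{"hand": 0,"x": -0.002,"y": -0.0005,"z": 0.002,"ax": 0,"ay": 0,"az": 0}], "newtons": 20}}

```text
t: 3.65
tool_pos: [0.5371, -0.0983, 0.2857]
orientation: [-2.389, -2.04, 0.0]
force: [-0.5, -0.1, 0.0]
opening: 0.0115
gripper_force: 20.0
```

```bash
python3 -c "
from h import *
delta((.5375,-.098,.120),-9.3)"
```

```text
shift [ 0.0003  0.0004 -0.0013] turn [-0.      0.      0.0053] grasp now [ 0.5371 -0.0983  0.1187] q [-0.27  0.07  1.77 -0.    1.3  -0.12] F [-0.5 -0.1  0. ] M [-0.09  0.04  0.  ] open 0.0115 gf 20.0 t 3.65
```

Call:
{"api": "carry_out", "payload": {"targets": [{"hand": 0,"x": 0,"y": 0,"z": -0.02,"ax": 0,"ay": 0,"az": 0},{"hand": 0,"x": 0,"y": 0,"z": -0.04,"ax": 0,"ay": 0,"az": 0},{"hand": 0,"x": 0,"y": 0,"z": -0.065,"ax": 0,"ay": 0,"az": 0},{"hand": 0,"x": 0,"y": 0,"z": -0.09,"ax": 0,"ay": 0,"az": 0},{"hand": 0,"x": 0,"y": 0,"z": -0.115,"ax": 0,"ay": 0,"az": 0},{"hand": 0,"x": 0,"y": 0,"z": -0.135,"ax": 0,"ay": 0,"az": 0},{"hand": 0,"x": 0,"y": 0,"z": -0.14,"ax": 0,"ay": 0,"az": 0},{"hand": 0,"x": 0,"y": 0,"z": -0.14,"ax": 0,"ay": 0,"az": 0}]}}

```text
t: 4.65
tool_pos: [0.5371, -0.0982, 0.4256]
orientation: [-2.389, -2.04, 0.0]
force: [0.6, 0.0, -1.0]
opening: 0.0114
gripper_force: 20.0
```

```bash
python3 -c "
from h import *
delta((.5203,.1968,.260),20)"
```

```text
shift [ 0.2888 -0.0627 -0.0014] turn [-0.     -0.     -0.5061] grasp now [ 0.5371 -0.0982  0.2586] q [-0.27 -0.02  1.61 -0.    1.56 -0.12] F [ 0.6  0.  -1. ] M [-0.06  0.08  0.  ] open 0.0114 gf 20.0 t 4.65
```

Call:
{"api": "carry_out", "payload": {"targets": [{"hand": 0,"x": 0.03,"y": -0.0065,"z": 0,"ax": 0,"ay": 0,"az": -0.05},{"hand": 0,"x": 0.08,"y": -0.0174,"z": 0,"ax": 0,"ay": 0,"az": -0.14},{"hand": 0,"x": 0.13,"y": -0.0282,"z": 0,"ax": 0,"ay": 0,"az": -0.23},{"hand": 0,"x": 0.18,"y": -0.0391,"z": 0,"ax": 0,"ay": 0,"az": -0.32},{"hand": 0,"x": 0.23,"y": -0.05,"z": 0,"ax": 0,"ay": 0,"az": -0.41},{"hand": 0,"x": 0.27,"y": -0.0585,"z": 0,"ax": 0,"ay": 0,"az": -0.47},{"hand": 0,"x": 0.289,"y": -0.0627,"z": 0,"ax": 0,"ay": 0,"az": -0.506},{"hand": 0,"x": 0.289,"y": -0.0627,"z": 0,"ax": 0,"ay": 0,"az": -0.506}]}}

```text
t: 5.65
tool_pos: [0.5201, 0.1976, 0.4247]
orientation: [-1.799, -2.574, 0.002]
force: [0.6, -1.2, 0.1]
opening: 0.0116
gripper_force: 20.0
```

```bash
python3 - <<'E'
from h import *
delta((.5203,.1968,.260),20)
shot('top'); im,d=shot('scene');a=cv2.resize(im[60:240,220:370],None,fx=3.3,fy=3.3,interpolation=cv2.INTER_CUBIC)
cv2.imwrite('pics/s3.png',np.clip(a*1.6,0,255).astype(np.uint8))
E
```

```text
shift [-0.0008 -0.0001 -0.0023] turn [-0.0018  0.0001  0.0015] grasp now [0.5198 0.1975 0.2577] q [ 0.27  0.01  1.58 -0.    1.56 -0.08] F [ 0.6 -1.2  0.1] M [-0.08  0.07 -0.  ] open 0.0116 gf 20.0 t 5.65
```

View pics/s3.png

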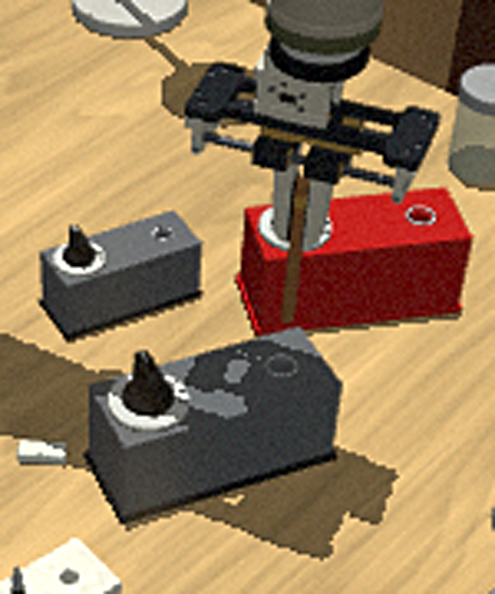

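```bash
python3 - <<'E'
from h import *
p=camera_params('scene');Q=lambda u,v:((u+.5)/3.3-.5+220,(v+.5)/3.3-.5+60)
def proj(w):
    c=Rm(p).T@(np.array(w)-p['position']); return (p['fx']*c[0]/-c[2]+p['cx'],p['fy']*-c[1]/-c[2]+p['cy'])
C=lambda q:[round(float((q[0]-220+.5)*3.3-.5),1),round(float((q[1]-60+.5)*3.3-.5),1)]
for z in(.149,.2,.24,.2577,.30):print(z,C(proj((.5198,.1975,z))))
im,d=ld('scene')
# brown pixel centroid per row below the fingers
h=cv2.cvtColor(im,cv2.COLOR_BGR2HSV)
for r in range(132,162,3):
    row=im[r,296:325].astype(int); m=(h[r,296:325,0]<15)&(h[r,296:325,1]>60)&(d[r,296:325]>.1)&(d[r,296:325]<1.28)
    c=np.where(m)[0]+296
    if len(c): print(r,c.min(),c.max(),C((c.mean(),r)),np.round(world('scene',c.mean(),r,np.median(d[r,c])),4))
E
```

```text
0.149 [287.9, 318.6]
0.2 [293.0, 273.4]
0.24 [297.3, 236.3]
0.2577 [299.2, 219.3]
0.3 [304.1, 177.3]
```

Tip at (288,320) in the crop, against a prediction of (288,319) for a vertical pencil, so it hangs straight. Next I'll lower it, stopping partway to check the force.

```bash
python3 -c "
from h import *
delta((.520,.1965,.190),20)"
```

```text
shift [ 0.0006 -0.0002  0.0682] turn [-0.0011  0.0006 -0.0013] grasp now [0.5203 0.1959 0.2582] q [ 0.27  0.    1.58 -0.    1.56 -0.08] F [ 0.3 -0.4 -0.2] M [-0.03  0.07  0.05] open 0.0118 gf 20.0 t 5.75
```

Call:
{"api": "carry_out", "payload": {"targets": [{"hand": 0,"x": 0,"y": 0,"z": 0.02,"ax": 0,"ay": 0,"az": 0},{"hand": 0,"x": 0,"y": 0,"z": 0.04,"ax": 0,"ay": 0,"az": 0},{"hand": 0,"x": 0,"y": 0,"z": 0.05,"ax": 0,"ay": 0,"az": 0},{"hand": 0,"x": 0,"y": 0,"z": 0.057,"ax": 0,"ay": 0,"az": 0},{"hand": 0,"x": 0,"y": 0,"z": 0.064,"ax": 0,"ay": 0,"az": 0},{"hand": 0,"x": 0,"y": 0,"z": 0.07,"ax": 0,"ay": 0,"az": 0},{"hand": 0,"x": 0,"y": 0,"z": 0.075,"ax": 0,"ay": 0,"az": 0},{"hand": 0,"x": 0,"y": 0,"z": 0.075,"ax": 0,"ay": 0,"az": 0}]}}

```text
t: 6.75
tool_pos: [0.5202, 0.197, 0.3504]
orientation: [-1.802, -2.573, 0.001]
force: [0.8, 0.0, 0.6]
opening: 0.0118
gripper_force: 20.0
```

```bash
python3 -c "
from h import *
delta((.520,.1965,.129),20)"
```

```text
shift [-0.0004 -0.0003  0.0544] turn [-0.0006  0.      0.    ] grasp now [0.5201 0.197  0.1834] q [ 0.27  0.04  1.68 -0.    1.42 -0.08] F [0.8 0.  0.6] M [-0.03  0.02 -0.03] open 0.0118 gf 20.0 t 6.75
```

Call:
{"api": "carry_out", "payload": {"targets": [{"hand": 0,"x": 0,"y": 0,"z": 0.012,"ax": 0,"ay": 0,"az": 0},{"hand": 0,"x": 0,"y": 0,"z": 0.024,"ax": 0,"ay": 0,"az": 0},{"hand": 0,"x": 0,"y": 0,"z": 0.036,"ax": 0,"ay": 0,"az": 0},{"hand": 0,"x": 0,"y": 0,"z": 0.045,"ax": 0,"ay": 0,"az": 0},{"hand": 0,"x": 0,"y": 0,"z": 0.05,"ax": 0,"ay": 0,"az": 0},{"hand": 0,"x": 0,"y": 0,"z": 0.052,"ax": 0,"ay": 0,"az": 0},{"hand": 0,"x": 0,"y": 0,"z": 0.052,"ax": 0,"ay": 0,"az": 0}]}}

```text
t: 7.62
tool_pos: [0.5204, 0.197, 0.299]
orientation: [1.802, 2.573, 0.0]
force: [0.1, 0.5, 0.5]
opening: 0.0113
gripper_force: 20.0
```

```bash
python3 -c "
from h import *
delta((.520,.1965,.129),20)"
```

```text
shift [-0.0003 -0.0006  0.003 ] turn [ 0.0004  0.     -0.0001] grasp now [0.5205 0.197  0.132 ] q [ 0.27  0.09  1.73  0.    1.32 -0.08] F [0.1 0.5 0.5] M [-0.03  0.03  0.  ] open 0.0113 gf 20.0 t 7.62
```

Call:
{"api": "carry_out", "payload": {"targets": [{"hand": 50,"x": 0,"y": 0,"z": 0.002,"ax": 0,"ay": 0,"az": 0},{"hand": 50,"x": 0,"y": 0,"z": 0.002,"ax": 0,"ay": 0,"az": 0},{"hand": 50,"x": 0,"y": 0,"z": 0.002,"ax": 0,"ay": 0,"az": 0},{"hand": 50,"x": 0,"y": 0,"z": -0.02,"ax": 0,"ay": 0,"az": 0},{"hand": 50,"x": 0,"y": 0,"z": -0.05,"ax": 0,"ay": 0,"az": 0},{"hand": 50,"x": 0,"y": 0,"z": -0.08,"ax": 0,"ay": 0,"az": 0},{"hand": 50,"x": 0,"y": 0,"z": -0.1,"ax": 0,"ay": 0,"az": 0},{"hand": 50,"x": 0,"y": 0,"z": -0.1,"ax": 0,"ay": 0,"az": 0}]}}

```text
t: 8.62
tool_pos: [0.5208, 0.1971, 0.4006]
orientation: [1.801, 2.572, 0.004]
force: [0.4, -0.3, -0.4]
opening: 0.0463
gripper_force: 0.0
```

```bash
python3 - <<'E'
from h import *
delta((.4648,.079,.235),64.8)
im,d=shot('scene');a=cv2.resize(im[60:240,220:370],None,fx=3.3,fy=3.3,interpolation=cv2.INTER_CUBIC)
cv2.imwrite('pics/s4.png',np.clip(a*1.6,0,255).astype(np.uint8))
E
```

```text
shift [-0.0918 -0.093  -0.0017] turn [ 0.0032  0.0016 -0.782 ] grasp now [0.5214 0.1973 0.2336] q [ 0.27  0.01  1.62  0.    1.51 -0.08] F [ 0.4 -0.3 -0.4] M [-0.12  0.01 -0.02] open 0.0463 gf 0.0 t 8.62
```

View pics/s4.png

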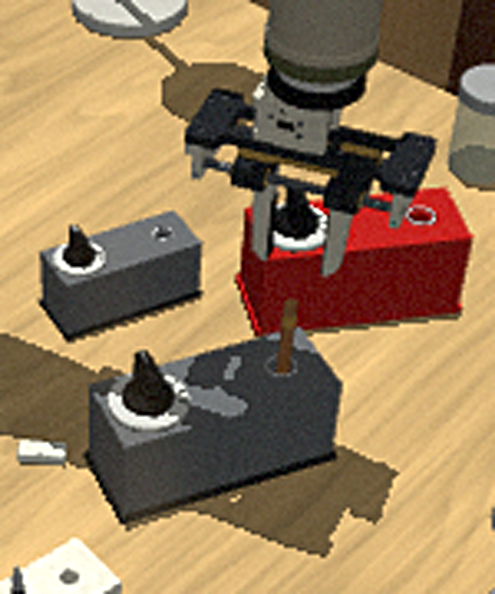

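The pencil stands home and free in the mouth: base (282,370), top (290,305), close to the roughly 75 mm height expected. On to the knob.

Call:
{"api": "carry_out", "payload": {"targets": [{"hand": 50,"x": -0.015,"y": -0.015,"z": -0.0015,"ax": 0,"ay": 0,"az": -0.12},{"hand": 50,"x": -0.035,"y": -0.035,"z": -0.0015,"ax": 0,"ay": 0,"az": -0.26},{"hand": 50,"x": -0.055,"y": -0.056,"z": -0.0015,"ax": 0,"ay": 0,"az": -0.42},{"hand": 50,"x": -0.075,"y": -0.076,"z": -0.0015,"ax": 0,"ay": 0,"az": -0.58},{"hand": 50,"x": -0.088,"y": -0.089,"z": -0.0015,"ax": 0,"ay": 0,"az": -0.72},{"hand": 50,"x": -0.0918,"y": -0.093,"z": -0.0015,"ax": 0,"ay": 0,"az": -0.782},{"hand": 50,"x": -0.0918,"y": -0.093,"z": -0.0015,"ax": 0,"ay": 0,"az": -0.782},{"hand": 50,"x": -0.0918,"y": -0.093,"z": -0.0015,"ax": 0,"ay": 0,"az": -0.782}]}}

```text
t: 9.68
tool_pos: [0.4642, 0.0791, 0.3993]
orientation: [-0.687, -3.064, 0.0]
force: [0.7, 0.1, 1.2]
opening: 0.0467
gripper_force: 0.0
```

```bash
python3 -c "
from h import *
delta((.4648,.079,.128),64.8)"
```

```text
shift [-0.0007  0.0002  0.1043] turn [-0.0006 -0.0012 -0.0013] grasp now [0.464  0.0791 0.2323] q [ 0.06 -0.22  1.84  0.    1.53 -1.07] F [0.7 0.1 1.2] M [-0.   -0.05  0.01] open 0.0467 gf 0.0 t 9.68
```

Call:
{"api": "carry_out", "payload": {"targets": [{"hand": 50,"x": -0.0005,"y": 0,"z": 0.03,"ax": 0,"ay": 0,"az": 0},{"hand": 50,"x": -0.0005,"y": 0,"z": 0.06,"ax": 0,"ay": 0,"az": 0},{"hand": 50,"x": -0.0005,"y": 0,"z": 0.085,"ax": 0,"ay": 0,"az": 0},{"hand": 50,"x": -0.0005,"y": 0,"z": 0.099,"ax": 0,"ay": 0,"az": 0},{"hand": 50,"x": -0.0005,"y": 0,"z": 0.104,"ax": 0,"ay": 0,"az": 0},{"hand": 50,"x": -0.0005,"y": 0,"z": 0.104,"ax": 0,"ay": 0,"az": 0},{"hand": 50,"x": -0.0005,"y": 0,"z": 0.104,"ax": 0,"ay": 0,"az": 0}]}}

```text
t: 10.55
tool_pos: [0.4652, 0.0787, 0.2973]
orientation: [0.685, 3.064, 0.001]
force: [-0.7, 0.2, 0.5]
opening: 0.0468
gripper_force: 0.0
```

```bash
python3 -c "
from h import *
delta((.4648,.079,.128),64.8)"
```

```text
shift [0.0005 0.     0.0023] turn [ 0.0009  0.0015 -0.0001] grasp now [0.4655 0.0788 0.1303] q [ 0.06 -0.14  1.96  0.    1.32 -1.07] F [-0.7  0.2  0.5] M [ 0.03 -0.03 -0.02] open 0.0468 gf 0.0 t 10.55
```

Call:
{"api": "carry_out", "payload": {"targets": [{"hand": 0,"x": 0,"y": 0,"z": 0.001,"ax": 0,"ay": 0,"az": 0},{"hand": 0,"x": 0,"y": 0,"z": 0.001,"ax": 0,"ay": 0,"az": 0},{"hand": 0,"x": 0,"y": 0,"z": 0.001,"ax": 0,"ay": 0,"az": 0},{"hand": 0,"x": 0,"y": 0,"z": 0.001,"ax": 0,"ay": 0,"az": 0},{"hand": 0,"x": 0,"y": 0,"z": 0.001,"ax": 0,"ay": 0,"az": 0},{"hand": 0,"x": 0,"y": 0,"z": 0.001,"ax": 0,"ay": 0,"az": 0}], "newtons": 50}}

```text
t: 11.3
tool_pos: [0.4645, 0.0777, 0.2954]
orientation: [-0.686, -3.065, 0.005]
force: [-4.8, -7.4, 4.5]
opening: 0.0135
gripper_force: 50.1
```

```bash
python3 -c "
from h import *
delta((.4648,.079,.128),64.8)"
```

```text
shift [0.0002 0.0013 0.0004] turn [-0.003  -0.0003 -0.0004] grasp now [0.4642 0.0773 0.1284] q [ 0.06 -0.14  1.96 -0.    1.32 -1.07] F [-4.8 -7.4  4.5] M [-1.31  0.8  -0.1 ] open 0.0135 gf 50.1 t 11.3
```

Call:
{"api": "carry_out", "payload": {"targets": [{"hand": 0,"x": 0,"y": -0.0013,"z": 0,"ax": 0,"ay": 0,"az": 0},{"hand": 0,"x": 0,"y": -0.0013,"z": 0,"ax": 0,"ay": 0,"az": 0},{"hand": 0,"x": 0,"y": -0.0013,"z": 0,"ax": 0,"ay": 0,"az": 0.08},{"hand": 0,"x": 0,"y": -0.0013,"z": 0,"ax": 0,"ay": 0,"az": 0.16},{"hand": 0,"x": 0,"y": -0.0013,"z": 0,"ax": 0,"ay": 0,"az": 0.24},{"hand": 0,"x": 0,"y": -0.0013,"z": 0,"ax": 0,"ay": 0,"az": 0.32},{"hand": 0,"x": 0,"y": -0.0013,"z": 0,"ax": 0,"ay": 0,"az": 0.4},{"hand": 0,"x": 0,"y": -0.0013,"z": 0,"ax": 0,"ay": 0,"az": 0.4}]}}

```text
t: 12.3
tool_pos: [0.4642, 0.0774, 0.2954]
orientation: [1.28, 2.869, -0.001]
force: [-2.9, -4.0, 3.8]
opening: 0.0135
gripper_force: 50.2
```

```bash
python3 -c "
from h import *
delta((.4642,.0775,.128),64.8-72)"
```

```text
shift [0.0001 0.0001 0.0004] turn [-2.000e-04  6.000e-04  8.572e-01] grasp now [0.4642 0.0773 0.1284] q [ 0.06 -0.14  1.97 -0.    1.32 -0.68] F [-2.9 -4.   3.8] M [-0.76  0.42  0.07] open 0.0135 gf 50.2 t 12.3
```

Call:
{"api": "carry_out", "payload": {"targets": [{"hand": 0,"x": 0,"y": -0.0006,"z": 0,"ax": 0,"ay": 0,"az": 0.1},{"hand": 0,"x": 0,"y": -0.0006,"z": 0,"ax": 0,"ay": 0,"az": 0.2},{"hand": 0,"x": 0,"y": -0.0006,"z": 0,"ax": 0,"ay": 0,"az": 0.3},{"hand": 0,"x": 0,"y": -0.0006,"z": 0,"ax": 0,"ay": 0,"az": 0.4},{"hand": 0,"x": 0,"y": -0.0006,"z": 0,"ax": 0,"ay": 0,"az": 0.5},{"hand": 0,"x": 0,"y": -0.0006,"z": 0,"ax": 0,"ay": 0,"az": 0.58},{"hand": 0,"x": 0,"y": -0.0006,"z": 0,"ax": 0,"ay": 0,"az": 0.66},{"hand": 0,"x": 0,"y": -0.0006,"z": 0,"ax": 0,"ay": 0,"az": 0.66}]}}

```text
t: 13.3
tool_pos: [0.4641, 0.0772, 0.2954]
orientation: [2.138, 2.301, 0.002]
force: [1.5, -0.8, -0.0]
opening: 0.0138
gripper_force: 50.0
```

```bash
python3 -c "
from h import *
delta((.4642,.0775,.128),64.8-72)"
```

```text
shift [0.0003 0.0002 0.0004] turn [ 0.0012 -0.0002  0.1989] grasp now [0.4643 0.0772 0.1284] q [ 0.06 -0.15  1.97  0.    1.32 -0.02] F [ 1.5 -0.8 -0. ] M [-0.32 -0.28  0.13] open 0.0138 gf 50.0 t 13.3
```

Call:
{"api": "carry_out", "payload": {"targets": [{"hand": 0,"x": 0,"y": 0,"z": 0,"ax": 0,"ay": 0,"az": 0.07},{"hand": 0,"x": 0,"y": 0,"z": 0,"ax": 0,"ay": 0,"az": 0.14},{"hand": 0,"x": 0,"y": 0,"z": 0,"ax": 0,"ay": 0,"az": 0.205},{"hand": 0,"x": 0,"y": 0,"z": 0,"ax": 0,"ay": 0,"az": 0.205},{"hand": 0,"x": 0,"y": 0,"z": 0,"ax": 0,"ay": 0,"az": 0.205},{"hand": 0,"x": 0,"y": 0,"z": 0,"ax": 0,"ay": 0,"az": 0.205},{"hand": 0,"x": 0,"y": 0,"z": 0,"ax": 0,"ay": 0,"az": 0.205},{"hand": 0,"x": 0,"y": 0,"z": 0,"ax": 0,"ay": 0,"az": 0.205}]}}

```text
t: 14.3
tool_pos: [0.4641, 0.0772, 0.2954]
orientation: [2.363, 2.069, 0.002]
force: [4.4, -0.1, -1.7]
opening: 0.0138
gripper_force: 50.0
```

```bash
python3 - <<'E'
from h import *
delta((.4642,.0775,.128),64.8-72)
im,d=shot('scene');a=cv2.resize(im[60:260,200:360],None,fx=3,fy=3,interpolation=cv2.INTER_CUBIC)
b=cv2.resize(ld('scene')[0][150:200,235:295],None,fx=5,fy=5,interpolation=cv2.INTER_CUBIC)
c=np.zeros((600,800,3),np.uint8);c[:a.shape[0],:480]=a;c[:250,490:790]=b
cv2.imwrite('pics/s5.png',np.clip(c*1.8,0,255).astype(np.uint8))
E
```

```text
shift [0.0003 0.0001 0.0004] turn [ 0.0012 -0.0004 -0.007 ] grasp now [0.4643 0.0772 0.1284] q [ 0.06 -0.15  1.97  0.    1.32  0.19] F [ 4.4 -0.1 -1.7] M [-0.13 -0.87  0.08] open 0.0138 gf 50.0 t 14.3
```

View pics/s5.png

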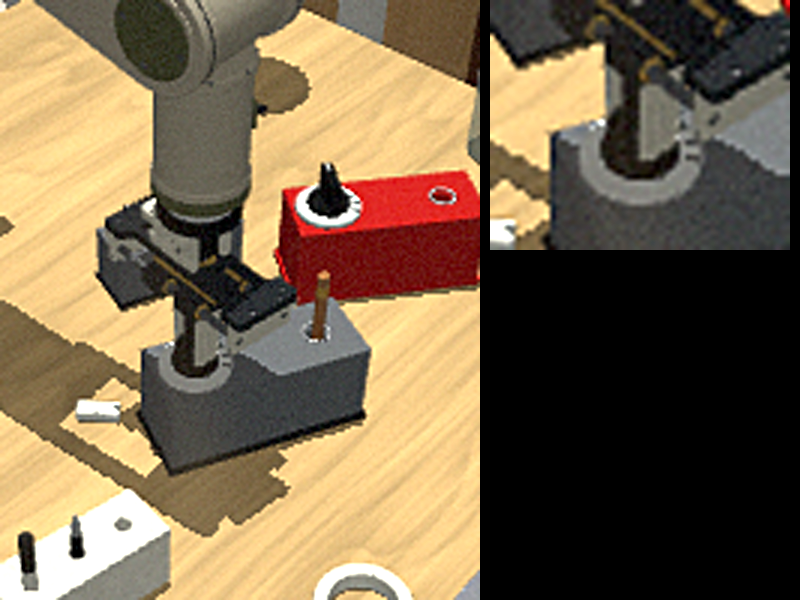

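The pencil stands in the mouth at (320,310). The bar is held between the pads, turned 1.26 rad, and the wrist moment of about 0.08 N m fits the spring. Everything else looks undisturbed, so I'm handing in.

```bash
python3 -c "
from plant import robot
print(robot.close_job())"
```

```text
the job is handed in; nothing more can be done
None
```

The job is handed in: the pencil stands home in the large grey sharpener's mouth, let go, and the gripper is still holding the knob at its third click (about 1.26 rad by the tool's turn); the hand-in gave no verdict.

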